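Switch on the wax injector and clamp the mould with the cam lever

TASK

Turn the handle of the supply isolator clockwise from its off detent to its on detent. Then swing the cam lever of the mould lift station up to its highest lift point, where the lever stands upright and the mould is pressed against the nozzle, and finish while the gripper is still holding the lever there: it springs back if let go. Leave the loose things around the work where they stand.

Things in the scene. Friction and masses are not known exactly. Their poses are not given: they have to be found in the camera images.
- isolator_handle (a joint): angle of the isolator's rotary handle in rad: 0 = off, 1.047 = on (each a stop with a detent), grows clockwise seen from above. A sprung detent (about 0.15 N m) resists the first half of the turn and pulls the handle home in the second half; it stays where it clicked in
- isolator_grip (a point): point on the turning axis (vertical) of the isolator's black bar handle, 84 mm above the table, at the height to grip. The bar is 52 mm long, 14 mm wide, from 65 to 97 mm above the table (below 67 mm: round hub, diameter 42 mm). The frame turns with the handle: x along the bar towards its small pointer nose, y across the 14 mm width, z up
- isolator: supply isolator: a grey box, 100x90x55 mm, fixed to the table, the rotary handle on its top; it stands to the left or to the right of the lift station. A dot on its top marks where the handle nose points when off, a dash when on. It may be turned up to 1.5 rad either way, the handle with it. Origin at the centre of its underside; x from the origin towards the dot, z up
- cam_lever (a joint): angle of the cam lever in rad: 0 = resting on its stop, leaning 0.20 rad above level towards the front of the station; it grows as the lever rises; 1.37 = lever upright = highest lift; the travel goes on past it to a stop at 1.75, where the platen has sunk again. A spring always pulls it back towards 0 (3 to 4 N at the grip)
- lever_axle (a point): point on the lever's level turning axis, straight across from the middle of the cross grip, 60 mm above the table. Fixed; axes of the station: x to its back (the lever lies towards -x at rest), y to its left along the turning axis, z up. At joint value j the middle of the cross grip is at x = -0.110 cos(j+0.20), y = 0, z = 0.110 sin(j+0.20) m from this point
- lever_grip (a point): middle of the lever's cross grip: black round bar, diameter 16 mm, 72 mm long, parallel to the turning axis (its y axis), 110 mm from that axis, standing out to the left of the flat steel lever arm, whose face is 37 mm to the right of this point; free space round it. At rest 82 mm above the table. Its frame turns with the lever; at rest its axes are those of lever_axle
- platen (a joint): lift of the platen that carries the mould, in m: 0 at rest, about 0.010 at the highest lift point, driven by the eccentric on the lever's axle
- nozzle (a joint): how far the mould has pushed the sprung brass nozzle up, in m: 0 while the mould is clear of it, about 0.003 at the highest lift
- mould: brown rubber mould block 50x77x22 mm lying loose on the steel platen, 94 mm above the table at rest, under the bridge of the station (110x150 mm base, 175 mm high); origin at the centre of its underside
- lift_station: the mould lift station itself; origin at the centre of the underside of its 110x150 mm base; x to its back, y to its left (the lever side), z up
- spare_mould: brown rubber mould block 50x77x22 mm lying on the table between the isolator and the station; origin at the centre of its underside; a bystander
- tape_roll: roll of white tape, diameter 58 mm, height 24 mm, lying flat on the table at the right; origin at the centre of its underside; a bystander
- alcohol_bottle: clear round bottle, diameter 66 mm, height 108 mm, standing at the back; origin at the centre of its underside; a bystander
Not all that is in view belongs to the job. Leave any orange look-alike of the isolator alone.

How it is judged:
By the outcome, as a careful person would: the job done as asked, in the order asked, and still so for the second after the job is handed in, while the arm keeps its last pose, push and grip.
It also fails if it takes over 56 s, if anything falls off the work surface, if the arm or the gripper's body presses on something with over 40 N, if the wrist force passes 120 N, or if a joint passes its speed limit or range.

ROBOT

A 6-joint arm with a two-finger parallel gripper is mounted at the origin on the work surface; the furniture and walls round the work are solid. World frame = base frame: x ahead of the robot, y to its left, z up, the work surface at z = 0. Lengths are in m, angles in degrees, forces in N, time in s.
With the tool pointing down it reaches from about 0.3 to 0.75 m from the base axis. Payload 8.5 kg.
Tool frame: the origin (TCP) lies midway between the tips of the shut fingers; the grasp point (between the pads) lies 19 mm behind it; z points along the fingers, y is the direction in which the jaws open and shut (so a half turn about z gives the same grasp; the last joint's range is limited). The gripper opens to 85 mm and grips with 20 to 120 N. Pads are 22 mm wide; open, the fingers measure 114 mm over their backs; the gripper's body (76 mm by 85 mm) begins 54 mm behind the grasp point. The pads swing forward as they close: fully open they stand 13 mm farther back than shut.
Start: joints at [-12.336, 21.807, 74.336, -0, 83.858, -12.336], TCP at [0.55, 0, 0.231] pointing down, gripper open.
Joint ranges: [-178.18, 178.18], [-50.72, 133.34], [12.68, 142.11], [-81.47, 261.47], [9.98, 163.14], [-165.26, 165.26]. Speed limits (degrees/s): [136.94, 136.94, 180, 180, 180, 180].

INTERFACE

Orientations are given as a 3x3 rotation matrix whose columns are the frame's x, y, z axes.
In Python, from rig import env gives the robot as it stands.
- The arm moves only by the shell command python3 -m inch 'ROWS' [FORCE]. ROWS is text: rows parted by semicolons, each of 5 numbers parted by spaces: the finger opening in mm, from 0 to 85.4, then the shift along the tool's x, y, z in mm, then the turn about the tool's z in degrees. In form: jaw dx dy dz turn; .... A call has 1 to 10 rows; each row is the pose to reach, as a shift and turn from the pose commanded when the call began, along the tool's axes at that moment; what a row does not reach only later rows make up. A row lasts 1/8 s, in which the tool goes at most 62.5 mm and 10.7 degrees, less where a joint would pass 70% of its speed; a pose out of reach is approached as far as the arm can. A call with a gripper value outside its range is refused whole. The fingers move at their own pace and stop on an object; FORCE is the grip in N (left out, the last holds). Time passes only in rows, so rows that repeat a pose let the fingers close. It gives the time, the measured TCP pose, the force and the opening at its end, in the units of the state.
- env.observe(): the state, without advancing time (a new reading comes with each control period).
- env.get_image(name): name is "scene" or "side" or "wrist"; returns a dict with "color" (400x640x3 uint8, blue, green, red), "range_z" (400x640 float32, m along the optical axis (not along the pixel's ray), 0 where there is no reading), "fov_y" (degrees; the focal length in pixels is half the picture's height over the tangent of half this angle, whatever the lens; pixels are square), "cx", "cy" (the principal point, pixels), "R" (3x3) and "t" (3): a world point X has camera coordinates R X + t. Camera axes: x right, y down, z forward; pixel columns grow to the right and rows downward; lengths in m; the calibration is good to about 2 mm. A picture is of the moment at which its call begins.
- env.close_job(): hands the job in, once; it reports no verdict.
The state is a dict: "time_s": time; "q": joint angles; "qvel": joint speeds; "joint_efforts": joint torques, N m; "position": TCP position; "tool_rot": TCP orientation; "ft_force": force on the tool from outside, world axes, zero at the start; "wrist_torque": the same for the moment, N m; "grip_width": finger opening in m.
Only numpy, scipy, OpenCV 4.12 (cv2) and the standard library are available. Lean on these libraries where they do the work, as an engineer would, in place of code of your own. Each camera call takes 0.05 s, during which the arm holds its last target.

## Working session

There is one attempt and no reset: what is moved stays moved. The work goes in short steps, Python scripts to look and compute and a shell command to move; the robot and the scene stay as the last step left them, time stands still between calls to the robot, and variables do not carry over. Pictures are saved under pics/ and viewed, and the job is handed in when it is done.

```bash
ls; mkdir -p pics
cat > h.py <<'E'
import numpy as np, cv2
from rig import env
def grab(n):
    im=env.get_image(n); np.savez(f'/tmp/{n}.npz',**im); return im
def load(n):
    return dict(np.load(f'/tmp/{n}.npz'))
def w(im,u,v,z=None,plane=None):
    f=200/np.tan(np.radians(float(im['fov_y']))/2)
    d=np.array([(u-im['cx'])/f,(v-im['cy'])/f,1.0]); R=im['R'];t=im['t']
    if plane is not None:
        o=-R.T@t; dw=R.T@d; return o+dw*(plane-o[2])/dw[2]
    if z is None: z=im['range_z'][int(v),int(u)]
    return R.T@(d*z-t)
def pix(im,X):
    f=200/np.tan(np.radians(float(im['fov_y']))/2)
    c=im['R']@np.array(X)+im['t']; return c[:2]/c[2]*f+[im['cx'],im['cy']]
E
python3 - <<'E'
from h import *
for n in ['scene','side','wrist']:
    im=grab(n); cv2.imwrite(f'pics/{n}0.png',im['color']); print(n,im['fov_y'],(-im['R'].T@im['t']).round(3))
print(env.observe())
E
```

```text
pics
scene 46.487927104349396 [-0.01  -0.91   0.571]
side 49.76594733753065 [-0.156 -0.623  0.515]
wrist 65.79973002615492 [0.55  0.077 0.373]
{'time_s': 0.15, 'q': array([-1.23350961e+01,  2.18331123e+01,  7.43708080e+01,  5.44089393e-04,
        8.38573305e+01, -1.23358838e+01]), 'qvel': array([ 0.0420771 , -0.17508404, -0.24461089, -0.02513587,  0.04969472,
       -0.02969873]), 'joint_efforts': array([ 1.94521621e-03, -4.48624384e+01, -2.31344014e+01, -1.86937300e-04,
        3.77541786e-03, -1.65174959e-05]), 'position': array([5.49792333e-01, 5.21426804e-05, 2.30867705e-01]), 'tool_rot': array([[-1.26028216e-05,  9.99999457e-01, -1.04233338e-03],
       [ 9.99999972e-01,  1.28504857e-05,  2.37599088e-04],
       [ 2.37612353e-04, -1.04233036e-03, -9.99999429e-01]]), 'ft_force': array([ 0.72729382, -0.42618766,  0.28094004]), 'wrist_torque': array([-0.00356139,  0.02936034,  0.00723423]), 'grip_width': 0.08558649871074646}
```

View pics/scene0.png

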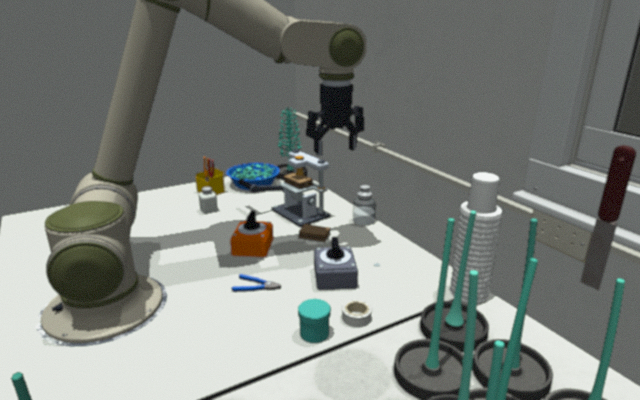

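View pics/side0.png

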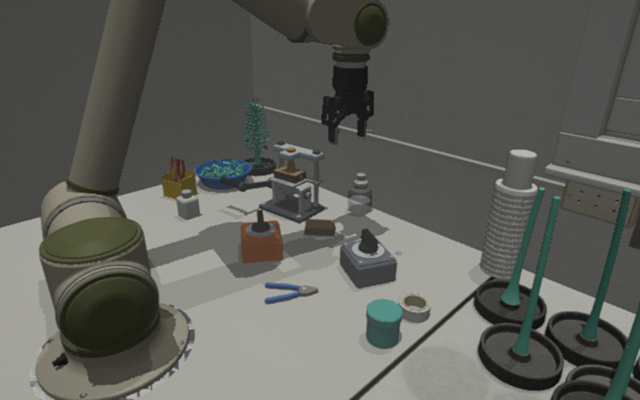

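View pics/wrist0.png

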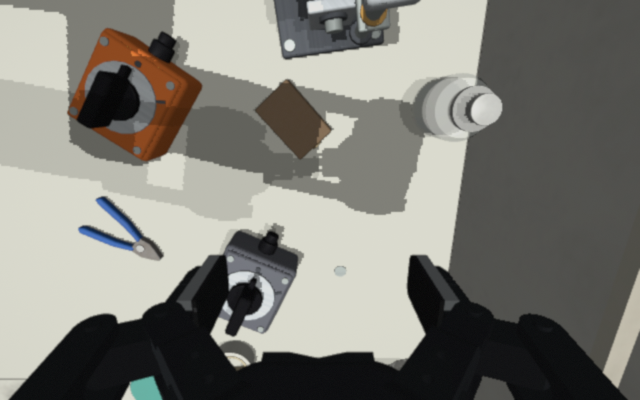

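The scene image shows two candidates: a grey isolator at wrist (255,285) / scene (335,265), and an orange look-alike at wrist (130,95) / scene (252,237). The grey one matches "grey box", so I'll enlarge it to confirm.

Run:
```python
from h import *
im=load('wrist'); c=im['color']
a=cv2.resize(c[220:350,190:330],None,fx=5,fy=4.5,interpolation=cv2.INTER_CUBIC); cv2.imwrite('pics/wc0.png',cv2.resize(c[220:345,190:330],None,fx=4.5,fy=4.5,interpolation=cv2.INTER_CUBIC))
s=load('side'); cv2.imwrite('pics/sc0.png',cv2.resize(s['color'][130:230,210:350],None,fx=5,fy=5,interpolation=cv2.INTER_CUBIC))
```

```text
(no output)
```

View pics/wc0.png

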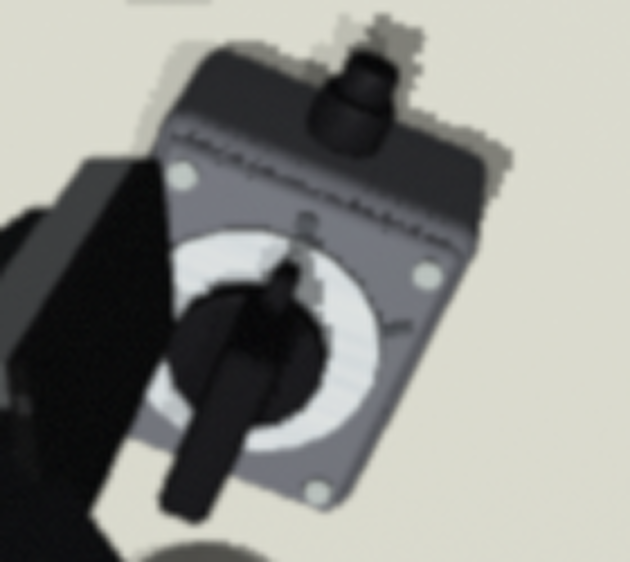

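View pics/sc0.png

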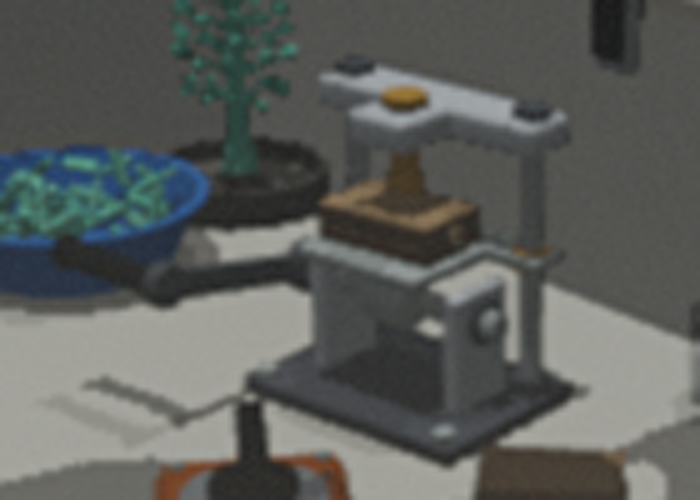

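The wrist crop confirms it: grey box, ring mark "o" at crop (308,222), where the nose (287,270) points (off), and the dash at (397,327) is clockwise from it. The side crop shows the station, with the lever lying to the left in the image and its cross grip at about (110,265).

Run:
```python
from h import *
im=load('wrist')
P=lambda x,y:(190+x/4.5-.4,220+y/4.5-.4)
g=lambda x,y,z:w(im,*P(x,y),plane=z)
dot=g(308,222,.056);dash=g(397,327,.056)
s=[g(*p,.056) for p in [(182,177),(428,276),(317,492)]]
print('dot',dot,'dash',dash);print('screws',s,'ctr',(s[0]+s[2])/2)
def cloud(n):
    im=load(n);Z=im['range_z'];v,u=np.nonzero(Z>0)
    f=200/np.tan(np.radians(float(im['fov_y']))/2);z=Z[v,u]
    c=np.c_[(u-im['cx'])/f*z,(v-im['cy'])/f*z,z]
    return (c-im['t'])@im['R'],u,v
X,u,v=cloud('wrist')
m=(abs(X[:,0]-s[0][0]-.02)<.08)&(abs(X[:,1]-s[0][1]+.03)<.08)
for lo,hi in[(.05,.06),(.06,.072),(.085,.103)]:
    k=m&(X[:,2]>lo)&(X[:,2]<hi)&(u<300)
    q=X[k];
    if len(q)>5: 
        (c,sz,a)=cv2.minAreaRect(q[:,:2].astype(np.float32)*1000); print(lo,len(q),q.mean(0),c,sz,a)
        print(u[k].min(),u[k].max(),v[k].min(),v[k].max())
for n in ['scene','side']:
    X,u,v=cloud(n)
    c=(dot+dash)/2
    k=(np.hypot(X[:,0]-c[0],X[:,1]-c[1])<.07)&(X[:,2]>.08)&(X[:,2]<.11); q=X[k]; print(n,len(q),q.mean(0) if len(q) else 0)
    if len(q)>5: print(cv2.minAreaRect(q[:,:2].astype(np.float32)*1000))
```

```text
dot [ 0.48078171 -0.10951524  0.056     ] dash [ 0.50250573 -0.14087925  0.056     ]
screws [array([ 0.44942102, -0.09658842,  0.056     ]), array([ 0.51118951, -0.12541645,  0.056     ]), array([ 0.47840908, -0.19375033,  0.056     ])] ctr [ 0.46391505 -0.14516937  0.056     ]
0.05 2589 [ 0.47704623 -0.13646828  0.05535897] (465.1188049316406, -145.5714111328125) (93.9913101196289, 81.52699279785156) 66.52045440673828
219 291 250 333
0.06 541 [ 0.46510413 -0.1405565   0.06619879] (463.56121826171875, -140.3769989013672) (40.755523681640625, 49.299110412597656) 9.020513534545898
227 262 277 315
0.085 570 [ 0.4645652  -0.14323759  0.09338877] (463.34832763671875, -146.35435485839844) (52.75048828125, 14.010247230529785) 64.8683853149414
225 252 293 336
scene 108 [ 0.45922373 -0.15494568  0.09024091]
((462.24835205078125, -149.98451232910156), (49.19859313964844, 13.58511734008789), 66.60337829589844)
side 176 [ 0.45753963 -0.15050263  0.09029678]
((460.8253173828125, -146.57933044433594), (52.523338317871094, 15.108627319335938), 67.4288330078125)
```

```bash
python3 -m inch '60 -20 -12 5 5; 60 -50 -30 20 12; 60 -85 -50 40 20; 60 -115 -68 60 24; 60 -135 -80 75 24; 60 -146 -86 85 24; 60 -146 -86 85 24; 60 -146 -86 85 24' 40
python3 - <<'E'
from h import *
im=grab('wrist'); cv2.imwrite('pics/w1.png',im['color'])
print(pix(im,[.464,-.146,.097]), env.observe()['position'],env.observe()['tool_rot'].round(3).tolist())
a=np.radians(66);d=np.array([np.cos(a),np.sin(a)])
for s in(.026,-.026): print(pix(im,[.464+s*d[0],-.146+s*d[1],.097]))
E
```

```text
time_s: 1.15
position: [0.4646, -0.1456, 0.1468]
tool_rot: [[0.406, 0.914, 0.001], [0.914, -0.406, -0.0], [0.0, 0.001, -1.0]]
ft_force: [1.3, 0.6, -0.8]
grip_width: 0.0598
[316.32288984 222.07735769] [ 0.46458293 -0.1454851   0.14682406] [[0.406, 0.914, 0.001], [0.914, -0.406, -0.0], [0.0, 0.001, -1.0]]
[316.32519784 184.3785543 ]
[316.32075149 257.00512545]
```

View pics/w1.png

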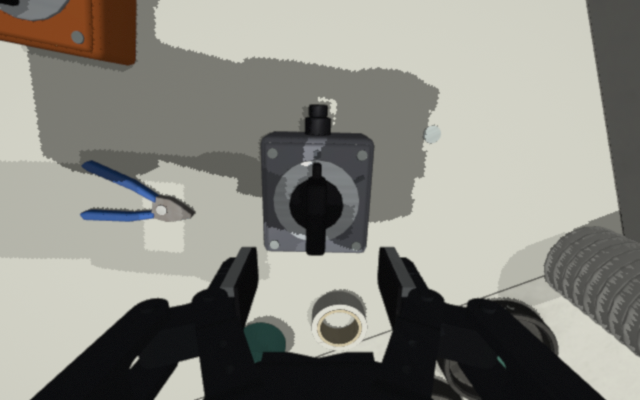

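Bar is vertical in the picture at (317,205), centred between the fingers. Descend and close.

```bash
python3 -m inch '50 0 0 15 0; 40 0 0 35 0; 40 0 0 55 0; 40 0 0 70 0; 40 0 0 76 0; 40 0 0 77 0; 25 0 0 77 0; 10 0 0 77 0; 5 0 0 77 0; 5 0 0 77 0' 50
python3 -m inch '5 0 0 0 0; 5 0 0 0 0'
python3 - <<'E'
from h import *
im=grab('side'); cv2.imwrite('pics/s2.png',cv2.resize(im['color'][180:310,290:450],None,fx=4,fy=4))
print(env.observe()['wrist_torque'])
E
```

```text
time_s: 2.45
position: [0.4634, -0.1457, 0.07]
tool_rot: [[0.407, 0.913, -0.001], [0.913, -0.407, 0.001], [0.0, -0.001, -1.0]]
ft_force: [-4.6, 1.7, 6.6]
grip_width: 0.013
time_s: 2.7
position: [0.4633, -0.1457, 0.07]
tool_rot: [[0.407, 0.913, -0.001], [0.913, -0.407, 0.001], [0.0, -0.001, -1.0]]
ft_force: [-5.0, 2.4, 6.9]
grip_width: 0.0132
[ 0.29763466  0.78960814 -0.37129747]
```

View pics/s2.png

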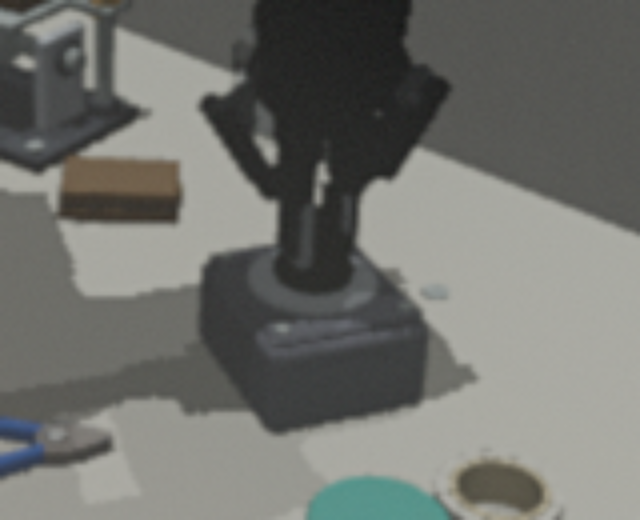

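The fingers hold the bar (opening 13 mm). Now the clockwise turn.

```bash
python3 -m inch '5 0 0 0 7; 5 0 0 0 15; 5 0 0 0 23; 5 0 0 0 31; 5 0 0 0 39; 5 0 0 0 47; 5 0 0 0 54; 5 0 0 0 60; 5 0 0 0 61; 5 0 0 0 61'
python3 -c "
from h import *
print(env.observe()['wrist_torque'])"
```

```text
time_s: 4.0
position: [0.4626, -0.1448, 0.07]
tool_rot: [[0.996, 0.087, -0.003], [0.087, -0.996, 0.002], [-0.003, -0.002, -1.0]]
ft_force: [-7.9, 6.5, 10.3]
grip_width: 0.0132
[ 0.72224052  1.10046313 -0.05729305]
```

```bash
python3 -m inch '25 0 0 0 0; 45 0 0 0 0; 45 0 0 0 0; 45 0 0 -20 0; 45 0 0 -45 0; 45 0 0 -75 0; 60 0 0 -100 0; 60 0 0 -110 0; 60 0 0 -110 0; 60 0 0 -110 0'
python3 - <<'E'
from h import *
im=grab('wrist'); cv2.imwrite('pics/w3.png',im['color'])
def cloud(im):
    Z=im['range_z'];v,u=np.nonzero(Z>0)
    f=200/np.tan(np.radians(float(im['fov_y']))/2);z=Z[v,u]
    c=np.c_[(u-im['cx'])/f*z,(v-im['cy'])/f*z,z]
    return (c-im['t'])@im['R'],u,v
X,u,v=cloud(im)
k=(np.hypot(X[:,0]-.464,X[:,1]+.146)<.04)&(X[:,2]>.085)&(X[:,2]<.103)
print(k.sum(),cv2.minAreaRect(X[k][:,:2].astype(np.float32)*1000))
im=grab('side'); cv2.imwrite('pics/s3.png',im['color'])
for n in ['wrist','side','scene']:
    im=grab(n) if n=='scene' else load(n); X,u,v=cloud(im); np.savez('/tmp/c_'+n,X=X,u=u,v=v)
E
```

```text
time_s: 5.25
position: [0.4636, -0.1458, 0.1783]
tool_rot: [[0.996, 0.087, -0.002], [0.087, -0.996, 0.001], [-0.002, -0.001, -1.0]]
ft_force: [-0.8, 0.1, -0.2]
grip_width: 0.06
1149 ((462.7231140136719, -145.34205627441406), (50.75471115112305, 13.985668182373047), 4.460508823394775)
```

View pics/w3.png

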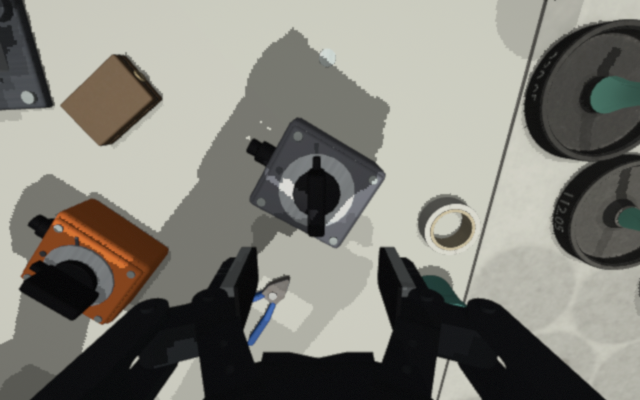

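View pics/s3.png

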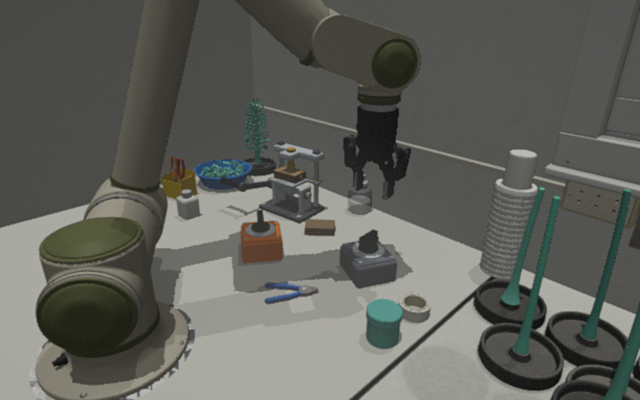

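Handle now at about 4.5° world (was ~66°): nose at (317,160) points at the dash: on. The side picture shows the station lever grip near (232,183). Now the station.

Run:
```python
from h import *
im=load('side')
for p in [(232,183),(225,182),(255,186),(290,150),(262,208),(295,218),(325,205)]: print(p,w(im,*p).round(3))
cv2.imwrite('pics/s3c.png',cv2.resize(im['color'][130:230,210:350],None,fx=5,fy=5,interpolation=cv2.INTER_CUBIC))
print(env.observe()['q'])
```

```text
(232, 183) [0.427 0.291 0.087]
(225, 182) [0.424 0.32  0.082]
(255, 186) [0.482 0.264 0.071]
(290, 150) [0.548 0.195 0.175]
(262, 208) [0.494 0.254 0.005]
(295, 218) [0.511 0.136 0.011]
(325, 205) [0.642 0.156 0.001]
[-3.14489033e+01  1.83047882e+01  8.92325616e+01 -1.88251365e-03
  7.25437605e+01  5.35538930e+01]
```

View pics/s3c.png

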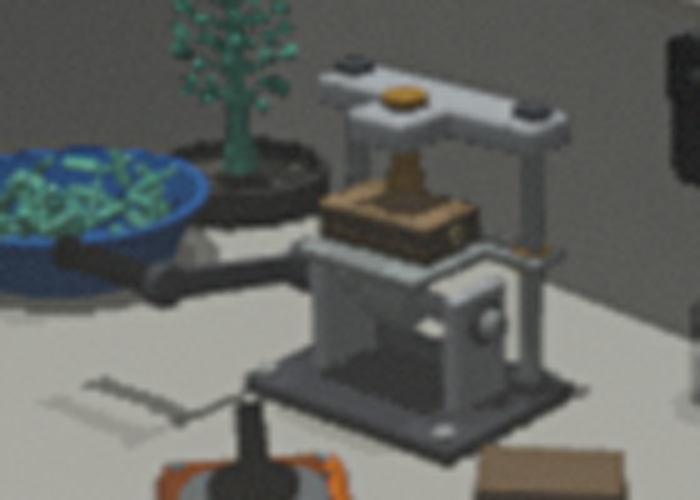

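```bash
python3 -m inch '60 0 0 -30 -8; 60 0 -30 -60 -18; 60 0 -75 -85 -28; 60 0 -125 -90 -38; 60 0 -180 -90 -48; 60 1 -235 -90 -58; 60 1 -285 -90 -68; 60 2 -325 -90 -77; 60 2 -355 -90 -85; 60 2 -367 -90 -85'
python3 -m inch '60 0 0 0 0;60 0 0 0 0'
python3 - <<'E'
from h import *
im=grab('wrist'); cv2.imwrite('pics/w4.png',im['color'])
print(env.observe()['tool_rot'].round(3).tolist())
E
```

```text
time_s: 6.65
position: [0.4337, 0.2209, 0.2689]
tool_rot: [[-0.001, 1.0, -0.001], [1.0, 0.001, -0.0], [-0.0, -0.001, -1.0]]
ft_force: [0.0, -0.4, 0.4]
grip_width: 0.0601
time_s: 6.9
position: [0.4342, 0.2189, 0.2692]
tool_rot: [[0.003, 1.0, -0.0], [1.0, -0.003, -0.0], [-0.0, -0.0, -1.0]]
ft_force: [0.2, -0.9, -0.4]
grip_width: 0.0602
[[0.002, 1.0, -0.0], [1.0, -0.002, -0.0], [-0.0, -0.0, -1.0]]
```

View pics/w4.png

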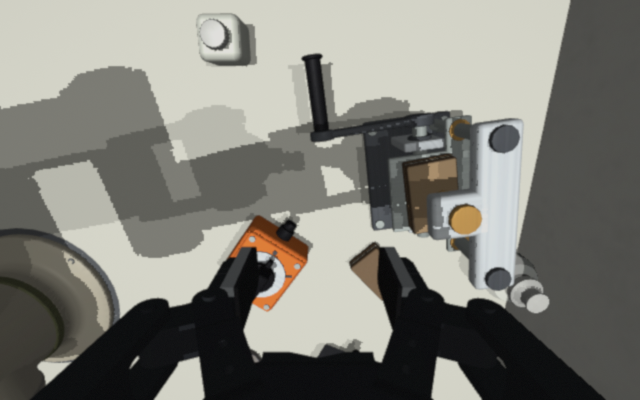

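The grip bar runs (312,57)–(320,130), with the arm going right along (320,134)–(450,115). The small white bottle at (220,38) is well clear.

Run:
```python
from h import *
im=load('wrist')
cv2.imwrite('pics/w4c.png',cv2.resize(im['color'][40:240,280:540],None,fx=3,fy=3,interpolation=cv2.INTER_CUBIC))
Z=im['range_z'];v,u=np.nonzero(Z>0)
f=200/np.tan(np.radians(float(im['fov_y']))/2);z=Z[v,u]
X=(np.c_[(u-im['cx'])/f*z,(v-im['cy'])/f*z,z]-im['t'])@im['R']
def rect(k):
    q=X[k]; print(k.sum(),q.mean(0).round(4),q[:,2].max().round(4),cv2.minAreaRect(q[:,:2].astype(np.float32)*1000))
rect((u>298)&(u<330)&(v>50)&(v<128)&(X[:,2]>.065)&(X[:,2]<.11))
rect((u>300)&(u<330)&(v>50)&(v<128)&(X[:,2]>.083)&(X[:,2]<.11))
rect((u>330)&(u<390)&(v>105)&(v<145)&(X[:,2]>.05)&(X[:,2]<.11))
rect((u>355)&(u<540)&(v>100)&(v<245)&(X[:,2]>.005)&(X[:,2]<.025))
rect((u>430)&(u<540)&(v>100)&(v<300)&(X[:,2]>.155)&(X[:,2]<.19))
```

```text
1186 [0.4328 0.3052 0.0872] 0.0932 ((431.8619384765625, 302.85455322265625), (20.790935516357422, 69.9205322265625), 5.608559608459473)
1120 [0.4329 0.3051 0.0875] 0.0932 ((431.6238098144531, 302.97882080078125), (19.669673919677734, 69.64146423339844), 5.857213973999023)
530 [0.4786 0.2667 0.0804] 0.0902 ((480.7621765136719, 265.98065185546875), (66.60613250732422, 9.624181747436523), 6.883945465087891)
2900 [0.5247 0.2103 0.0117] 0.0249 ((555.6969604492188, 190.65896606445312), (108.46791076660156, 173.32388305664062), 7.094315528869629)
10030 [0.5738 0.2119 0.1687] 0.1781 ((566.8724365234375, 204.0528106689453), (72.76360321044922, 149.2885284423828), 7.674511432647705)
```

View pics/w4c.png

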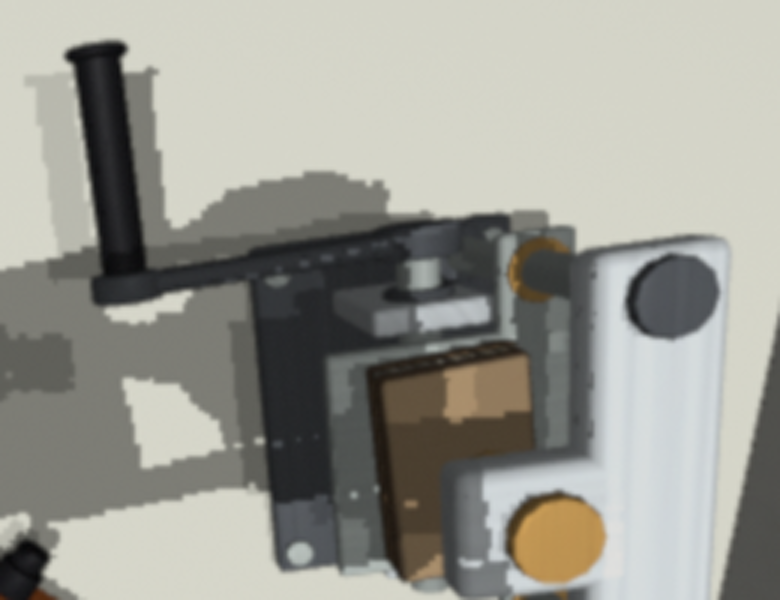

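```bash
python3 -m inch '60 15 0 5 -3; 60 40 -1 20 -7; 60 65 -1 45 -7; 60 80 -1 75 -7; 60 85 -1 105 -7; 60 85 -1 130 -7; 60 85 -1 145 -7; 60 85 -1 150 -7; 60 85 -1 150 -7'
python3 - <<'E'
from h import *
im=grab('wrist'); cv2.imwrite('pics/w5.png',im['color'])
im=grab('side'); cv2.imwrite('pics/s5.png',cv2.resize(im['color'][100:240,170:350],None,fx=4,fy=4))
E
```

```text
time_s: 8.07
position: [0.433, 0.305, 0.1193]
tool_rot: [[-0.122, 0.992, -0.0], [0.992, 0.122, 0.0], [0.0, -0.0, -1.0]]
ft_force: [0.4, -0.8, 0.4]
grip_width: 0.0599
```

View pics/w5.png

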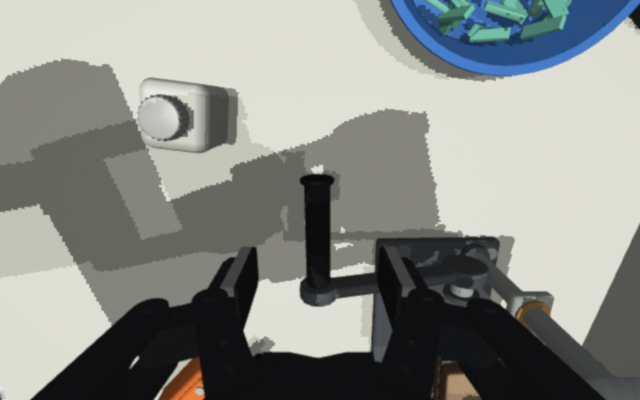

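View pics/s5.png

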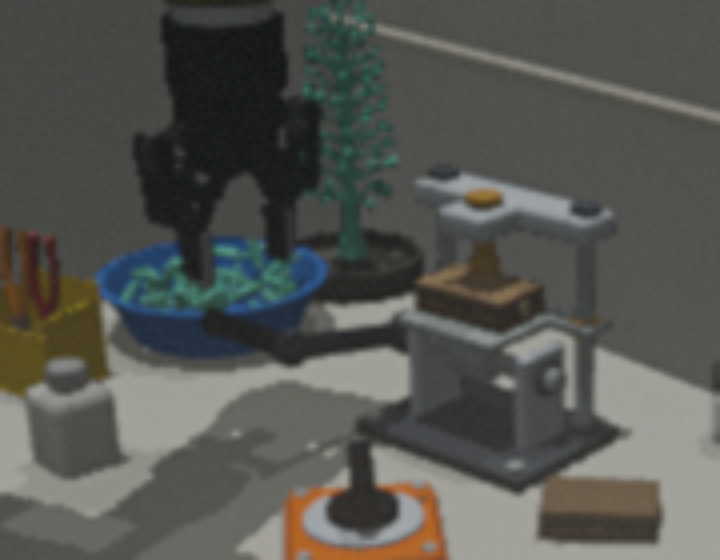

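```bash
python3 -m inch '50 0 0 12 0; 45 0 0 28 0; 40 0 0 44 0; 40 0 0 54 0; 40 0 0 56 0; 30 0 0 56 0; 20 0 0 56 0; 5 0 0 56 0; 5 0 0 56 0; 5 0 0 56 0' 40
python3 - <<'E'
from h import *
im=grab('side'); cv2.imwrite('pics/s6.png',cv2.resize(im['color'][100:240,170:350],None,fx=4,fy=4))
im=grab('wrist'); cv2.imwrite('pics/w6.png',im['color'])
E
```

```text
time_s: 9.43
position: [0.4329, 0.3048, 0.0636]
tool_rot: [[-0.122, 0.993, 0.0], [0.993, 0.122, 0.0], [0.0, 0.0, -1.0]]
ft_force: [-3.4, 0.9, 5.2]
grip_width: 0.0149
```

View pics/s6.png

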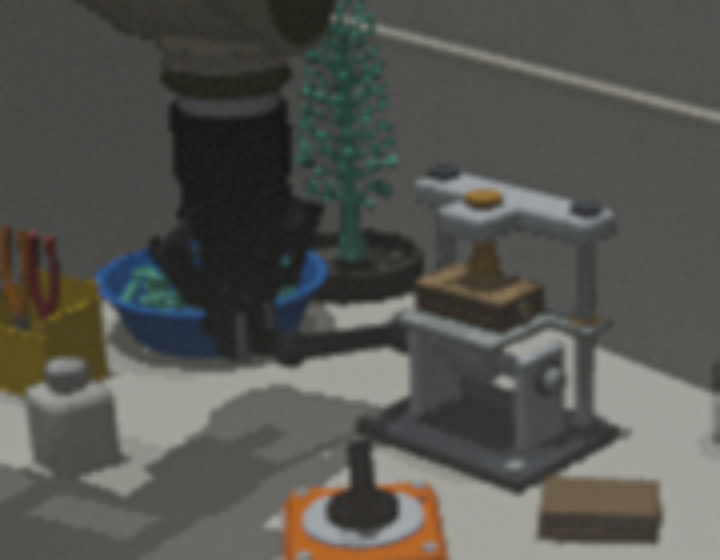

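View pics/w6.png

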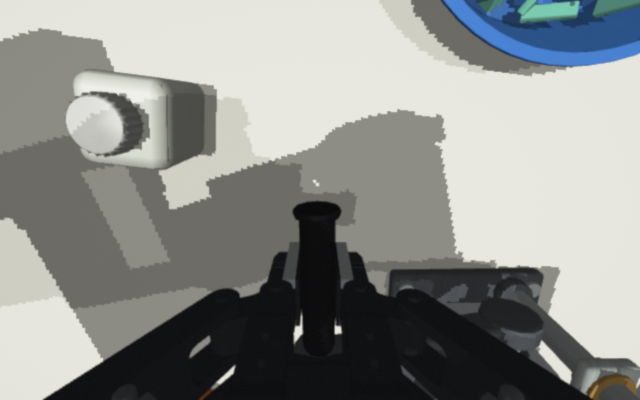

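Grip holds the bar (15 mm). Swing the arc: tool +y is towards the station's back, −z up.

```bash
python3 -m inch '5 0 2 -8 0; 5 0 4 -16 0; 5 0 8 -24 0; 5 0 12 -33 0; 5 0 18 -41 0; 5 0 23 -49 0; 5 0 30 -56 0; 5 0 37 -62 0; 5 0 37 -62 0'
python3 - <<'E'
from h import *
im=grab('side'); cv2.imwrite('pics/s7.png',cv2.resize(im['color'][100:240,170:350],None,fx=4,fy=4))
E
```

```text
time_s: 10.65
position: [0.4655, 0.3093, 0.1269]
tool_rot: [[-0.123, 0.992, -0.009], [0.992, 0.123, -0.001], [0.0, -0.009, -1.0]]
ft_force: [-24.7, -0.7, 17.4]
grip_width: 0.0143
```

View pics/s7.png

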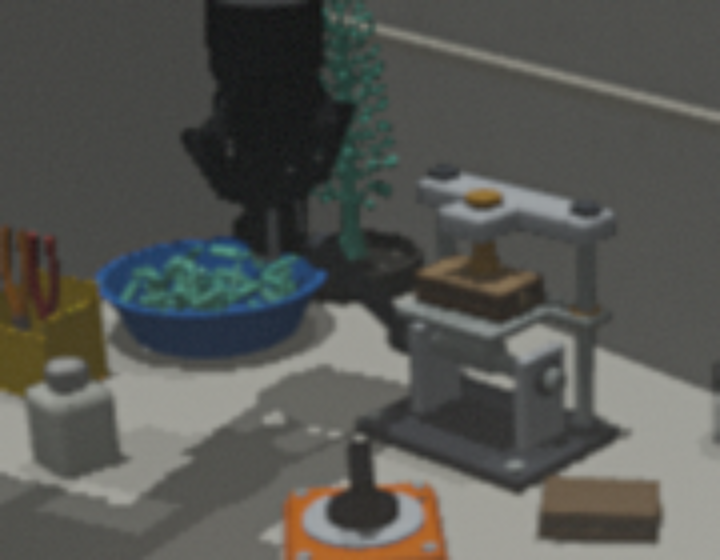

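Radial force of about 30 N outward: the bar has probably slipped down a little in the pads. I'll give the tool a few mm more height and check the force.

```bash
python3 -m inch '5 0 -1 -4 0; 5 0 -1 -4 0'
python3 - <<'E'
from h import *
o=env.observe();print(o['ft_force'],o['wrist_torque'],o['position'])
im=grab('wrist'); cv2.imwrite('pics/w8.png',im['color'])
E
```

```text
time_s: 10.95
position: [0.468, 0.3095, 0.1299]
tool_rot: [[-0.122, 0.993, -0.001], [0.993, 0.122, 0.001], [0.001, -0.001, -1.0]]
ft_force: [-7.7, 3.5, 1.2]
grip_width: 0.0142
[-7.67308177  3.54609144  1.22502783] [0.56189298 1.32023562 0.07616374] [0.467957   0.30954602 0.12991206]
```

View pics/w8.png

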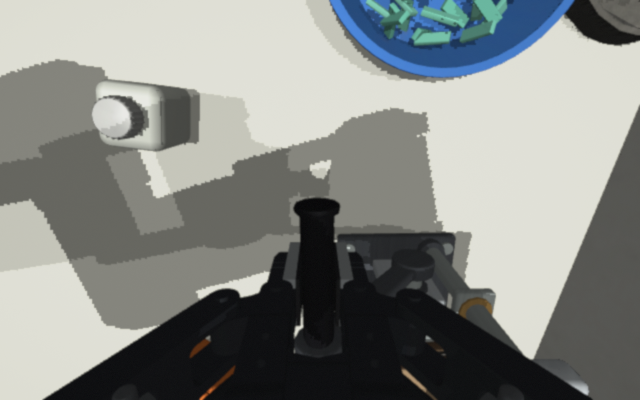

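```bash
python3 -m inch '5 0 8 -6 0; 5 0 16 -12 0; 5 0 24 -16 0; 5 0 33 -20 0; 5 0 42 -23 0; 5 0 52 -25 0; 5 0 52 -25 0'
```

```text
time_s: 11.88
position: [0.5205, 0.3162, 0.1561]
tool_rot: [[-0.122, 0.993, 0.001], [0.993, 0.122, 0.002], [0.002, 0.001, -1.0]]
ft_force: [-7.0, 3.6, 7.4]
grip_width: 0.0141
```

```bash
python3 -m inch '5 0 6 -2 0; 5 0 12 -2 0; 5 0 17 -2 0; 5 0 20 -2 0; 5 0 20 -2 0; 5 0 20 -2 0'
python3 - <<'E'
from h import *
for n in ['side','wrist']:
    im=grab(n); c=im['color']; cv2.imwrite(f'pics/{n}9.png',cv2.resize(c[100:240,170:350],None,fx=4,fy=4,interpolation=cv2.INTER_CUBIC) if n=='side' else c)
o=env.observe();print(o['ft_force'],o['position'])
p=o['position']-[.4329,.3048,.0636];a=np.radians(7);print(p[0]*np.cos(a)+p[1]*np.sin(a),-p[0]*np.sin(a)+p[1]*np.cos(a),p[2])
E
```

```text
time_s: 12.62
position: [0.5403, 0.3187, 0.1578]
tool_rot: [[-0.122, 0.992, 0.001], [0.992, 0.122, 0.002], [0.002, 0.002, -1.0]]
ft_force: [-5.0, 4.4, 4.0]
grip_width: 0.0147
[-5.25838537  4.4670305   5.31842911] [0.54028753 0.31867637 0.15783528]
0.10827818426707461 0.0006856886794606495 0.0942352773267273
```

View pics/side9.png

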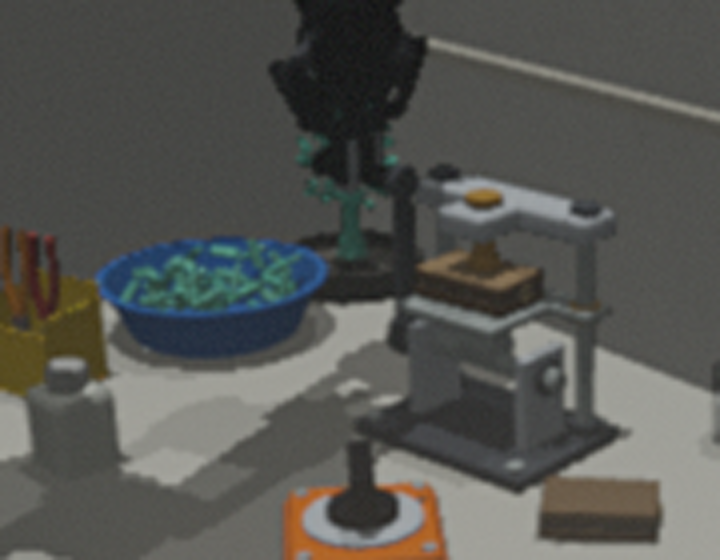

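View pics/wrist9.png

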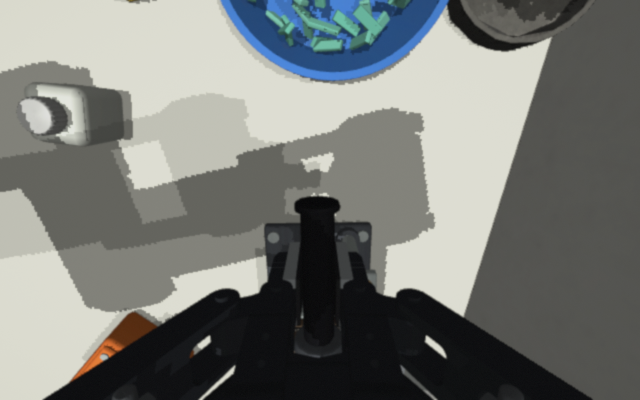

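Lever looks upright: top at crop (403,180), axle at (401,335), mould up at the nozzle. Cross-check numerically.

Run:
```python
from h import *
im=load('side'); o=env.observe()
a=np.radians(7);X=np.array([np.cos(a),np.sin(a),0]);Y=np.array([-np.sin(a),np.cos(a),0])
p=o['position'].copy(); p-=.04*Y
for dx in(-.02,-.01,0,.01): 
  for z in(.06,.17): print(dx,z,(pix(im,np.array([p[0],p[1],z])+dx*X*(z<.1)-[170,100,0][:2] if 0 else np.array([p[0],p[1],z])+dx*X*(z<.1))-[170,100])*4)
c=im['color'][135:205,255:335]; cv2.imwrite('pics/s9z.png',cv2.resize(c,None,fx=9,fy=8,interpolation=cv2.INTER_CUBIC))
im=grab('scene'); cv2.imwrite('pics/sc9.png',cv2.resize(im['color'][130:300,220:400],None,fx=4,fy=3.5,interpolation=cv2.INTER_CUBIC))
```

```text
-0.02 0.06 [380.92331081 337.77746976]
-0.02 0.17 [395.68035714 179.70481332]
-0.01 0.06 [391.07114479 333.6870797 ]
-0.01 0.17 [395.68035714 179.70481332]
0 0.06 [401.09768575 329.64558045]
0 0.17 [395.68035714 179.70481332]
0.01 0.06 [411.00509541 325.65210066]
0.01 0.17 [395.68035714 179.70481332]
```

View pics/s9z.png

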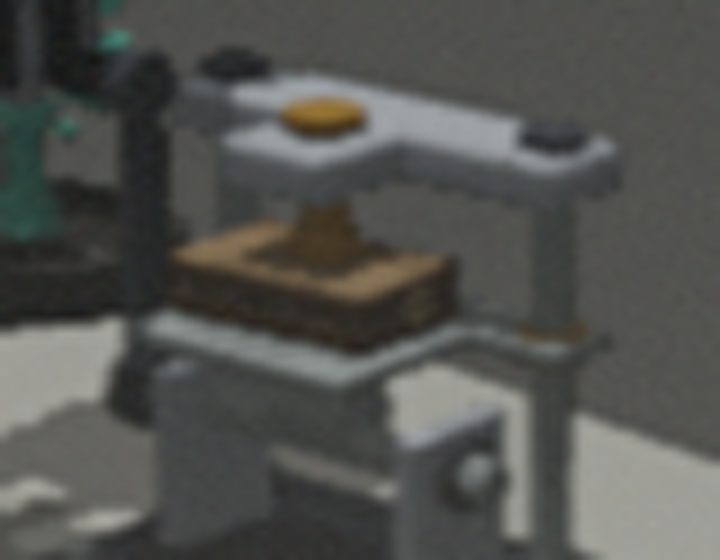

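View pics/sc9.png

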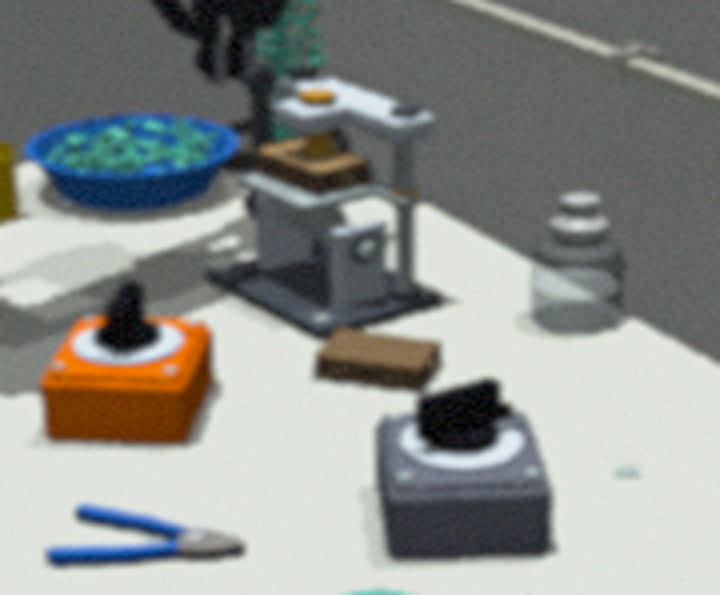

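Run:
```python
from h import *
im=load('side'); a=np.radians(7);X=np.array([np.cos(a),np.sin(a),0]);Y=np.array([-np.sin(a),np.cos(a),0])
o=env.observe();p=o['position']
for u,v in [(308,194),(307,194),(308,195)]:
    q=w(im,u,v)
    for d in(6,7,8): 
        b=np.radians(d); print(q.round(4),d,'x tool - axle',((p-q)@[np.cos(b),np.sin(b),0]).round(4))
print(o['time_s'],o['ft_force'],o['grip_width'],o['qvel'].round(2))
```

```text
[0.5591 0.1381 0.0647] 6 x tool - axle 0.0001
[0.5591 0.1381 0.0647] 7 x tool - axle 0.0033
[0.5591 0.1381 0.0647] 8 x tool - axle 0.0065
[0.5578 0.1406 0.0643] 6 x tool - axle 0.0012
[0.5578 0.1406 0.0643] 7 x tool - axle 0.0043
[0.5578 0.1406 0.0643] 8 x tool - axle 0.0074
[0.5576 0.1365 0.0628] 6 x tool - axle 0.0018
[0.5576 0.1365 0.0628] 7 x tool - axle 0.005
[0.5576 0.1365 0.0628] 8 x tool - axle 0.0082
12.775 [-4.55494     3.7856538   3.77677413] 0.014500181159168896 [ 0.01  0.01 -0.07 -0.01 -0.03  0.08]
```

Three estimates of how far past upright the grip is: kinematic +0.5 mm, side-view slope about +2 mm, axle nut about +3 mm (biased by the near surface). I'll take back 1 mm, settle and hand in.

```bash
python3 -m inch '5 0 -1 0 0; 5 0 -1 0 0; 5 0 -1 0 0; 5 0 -1 0 0'
python3 - <<'E'
from h import *
im=grab('side'); cv2.imwrite('pics/s10.png',cv2.resize(im['color'][130:290,220:420],None,fx=4,fy=3.7))
E
```

```text
time_s: 13.28
position: [0.5394, 0.3186, 0.1579]
tool_rot: [[-0.122, 0.992, 0.002], [0.992, 0.122, 0.002], [0.002, 0.002, -1.0]]
ft_force: [-3.5, 4.5, 4.2]
grip_width: 0.0148
```

View pics/s10.png

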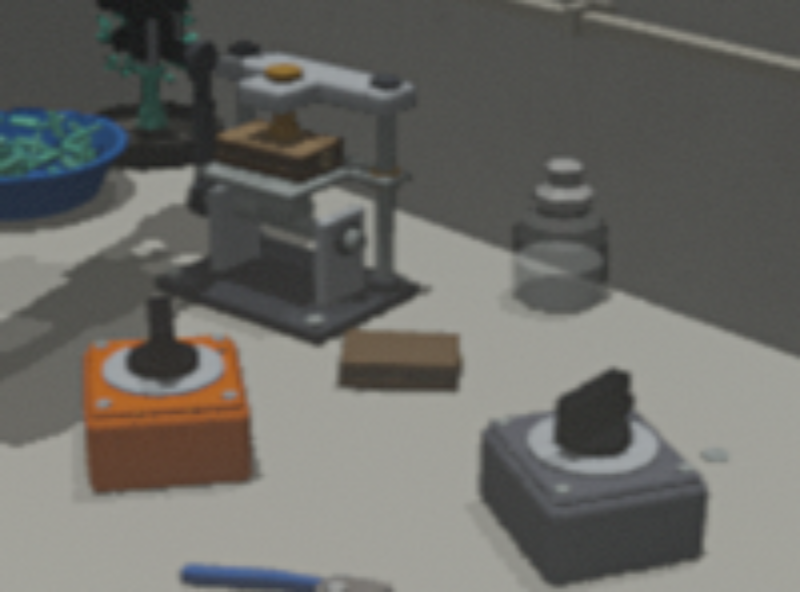

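The lever stands upright ((203,55)–(200,195)), the mould is at the nozzle, and the isolator handle stays turned. Bystanders are in place.

```bash
python3 -c "
from rig import env
print(env.close_job())"
```

```text
the job is handed in; nothing more can be done
None
```

I turned the grey isolator's handle clockwise to on, then swung the cam lever up to upright. I handed the job in at about 13.3 s with the gripper still holding the lever.

- **Isolator:** The handle turned about 61°. After release it stayed with its nose at the dash, and it was still there in the last pictures.
- **Lever:** My estimates of how far it was past upright disagreed: 0.5 mm from the arc, about 2 mm from the slope in the side picture, and 3–5 mm from a biased reading of the axle nut. I moved it back 1 mm, so it should be within a few mm of the top.
- **Mould:** It appears pressed against the nozzle in the pictures, but I did not measure the lift or the nozzle travel.
- **Forces:** Halfway up, the force on the gripper reached about 30 N, apparently because the bar slipped a few mm in the pads. I corrected the path, and the final holding force was about 7 N.
- **Loose things:** The spare mould and bottle stood unmoved in the last picture. The tape roll was outside that picture, but the arm did not go near it after my last view of it. The orange look-alike was not touched.

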